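Half-turn the battery cap of a desk lamp and hold it short of the lock

TASK

Put the bayonet cap into the battery well of the desk lamp: lower its two lugs through the two notches of the collar, press it down against the spring, and twist it clockwise (seen from above) half way to the lock, which is an eighth of a turn, so that the grip bar points at the half-way ribs. Do not let it go on to the lock, where it clicks: finish while still gripping the cap and holding it there, since it springs back if let go. Leave the mug, the stapler and the pen pot where they are, and do not shift them.

Things in the scene. Friction and masses are not known exactly. Their poses are not given: they have to be found in the camera images.
- cap: Loose grey plastic bayonet cap, 58 mm high, 0.1 to 0.21 kg, upright on the desk. Origin: centre of underside, z up. Spigot 39 mm in diameter, z 0 to 22 mm; at its foot two lugs, one on either side, along the cap's x, 10 mm wide, z 0 to 6 mm, reaching 31 mm from the axis; flange 68 mm in diameter, z 22 to 28 mm; grip bar in line with the lugs. A half turn about z gives the same cap.
- cap_bar (a point): Where to grip: point on the cap's axis inside its upright grip bar, 50 mm above the cap's underside. The bar lies along the cap's x: 56 mm long, 16 mm wide (y), from 28 to 58 mm above the underside. Axes as the cap's.
- lamp: Desk lamp folded flat, fixed. Origin: centre of the underside of its base, z up. Black foot 144 mm in diameter, 20 mm high at most; on it an upright black cup, 82 mm in diameter, 98 mm high: the battery well. A steel neck leaves it along the lamp's +x, 36 to 46 mm up, to a conical black head 72 mm in diameter that ends 234 mm from the axis, 82 mm high.
- well_mouth (a point): Centre of the top of the well's aluminium collar, 98 mm above the desk, axes as the lamp's. Collar 8 mm thick, bore 45 mm, two notches for the lugs on the lamp's +x and -x sides, about 15 mm wide at the bore and 26 mm farther out. The cap goes in with its x along the lamp's x or -x, within about 6 degrees and 2 mm.
- well_plate (a joint): Sprung steel plate in the well: how far it is pressed down, 0 to 0.010 m. At 0 its top is 88 mm above the desk; the cap rests on it there, not free to turn. It takes 2.6 N to start and 4.6 N at the bottom (78 mm), the cap's weight included. With the cap's underside at 84 mm or lower the lugs are below the collar and the cap can turn clockwise seen from above, only that way.
- well_rotor (a joint): Turn of the plate, rad, clockwise seen from above; 0 at rest. Its two ears are met by the lugs after some 5 degrees of turn, so it reads about 0.1 less than the cap's turn. Its spring resists with 0.05 to 0.12 N m and turns the cap back if let go. Half way: cap at 45 degrees. From about 78 degrees the cap jumps up 4 mm into the lock (the click); locked at 90.
- half_mark (a point): Half-way mark: middle of a small upright aluminium rib, 22 mm high, 4 mm wide, on the outside of the well 45 mm from its axis, 87 mm above the desk, 45 degrees clockwise (from above) of the +x notch. A second such rib stands on the far side of the cup. At half way the grip bar points from rib to rib.
- mug: White ceramic mug, 90 mm high, 76 mm in diameter, handle on its +y side; origin at the centre of its underside. To be left alone.
- stapler: Black stapler 130 mm long (along its x), 34 mm wide, 43 mm high; origin at the centre of its underside. To be left alone.
- pen_pot: Dark steel pen pot 72 mm in diameter, 95 mm high, its pens reach 155 mm; origin at the centre of its underside. To be left alone.
Things that resemble listed ones, but are neither listed nor needed, are in the scene too. Of the things that look like the cap, take the one that is nearest to the robot's base at the start.

How it is judged:
By the outcome, as a careful person would: the job done as asked, in the order asked, and still so for the second after the job is handed in, while the arm keeps its last pose, push and grip.
It also fails if it takes over 43 s, if anything falls off the work surface, if the arm or the gripper's body presses on something with over 40 N, if the wrist force passes 120 N, or if a joint passes its speed limit or range.

ROBOT

A 6-joint arm with a two-finger parallel gripper is mounted at the origin on the work surface. World frame = base frame: x ahead of the robot, y to its left, z up, the work surface at z = 0. Lengths are in mm, angles in rad, forces in N, time in s.
With the tool pointing down it reaches from about 275 to 1000 mm from the base axis. Payload 8.4 kg.
Tool frame: the origin (TCP) lies on the centre line of the jaws, within the pads' length; the fingertips stand 25 mm ahead of it and the grasp point (between the pads) lies 6 mm ahead of it; z points along the fingers, y is the line along which they close (so a half turn about z gives the same grasp; the last joint's range is limited). The gripper opens to 85 mm and grips with 20 to 120 N. Pads are 22 mm wide; open, the fingers measure 114 mm over their backs; the gripper's body (76 mm by 85 mm) begins 54 mm behind the grasp point. The pads swing forward as they close: fully open they stand 13 mm farther back than shut.
Start: joints at [-1.287, 0.353, 1.633, -0, 1.155, -0.002], TCP at [176.202, -599.651, 225.281] pointing down, gripper open.
Joint ranges: [-2.63, 2.63], [-0.92, 2.1], [0.06, 2.66], [-1.3, 4.44], [0, 2.69], [-3.02, 3.02]. Speed limits (rad/s): [2.22, 2.22, 2.79, 3.14, 3.14, 3.14].

INTERFACE

Orientations are given as [roll, pitch, yaw] about the fixed x, y, z axes, in that order (R = Rz(yaw) Ry(pitch) Rx(roll)).
In Python, from rig import r gives the robot as it stands.
- The arm moves only by the shell command python3 -m jog 'ROWS' [FORCE]. ROWS is JSON, a list of rows, each a list of 3 entries, a list of its own where there are three numbers: the turn, a rotation vector about the tool's x, y, z in rad, then the shift along the tool's x, y, z in m, then the opening, from -1 (shut) to 1 (fully open). In form: [[[rx, ry, rz], [x, y, z], gripper], ...]. A call has 1 to 12 rows; each row shifts and turns the commanded pose from where the row before left it, along the tool's axes as they then stand; what a row does not reach is not made up. A row lasts 1/10 s, in which the tool goes at most 50 mm and 8.59 degrees, less where a joint would pass 70% of its speed; a pose out of reach is approached as far as the arm can. A call with a gripper value outside its range is refused whole. The fingers move at their own pace and stop on an object; FORCE is the grip in N (left out, the last holds). Time passes only in rows, so rows that do not move let the fingers close. It gives the time, the measured TCP pose, the force, the opening and the grip force at its end, in the units of the state.
- r.sense(): the state, without advancing time (a new reading comes with each control period).
- r.grab_frame(name): name is "scene" or "top"; returns the picture (420x560x3 uint8, red, green, blue); there is no depth.
- r.camera_params(name): a dict with "fx", "fy", "cx", "cy" (pixels), "k1" (the pictures are not rectified: a ray, as slopes to the right and down, at radius r is drawn at 1 + k1 r^2 times it, then the intrinsics apply), "rvec" (rotation vector, rad) and "tvec" (3), from world to camera coordinates, as OpenCV has them. Camera axes: x right, y down, z forward; pixel columns grow to the right and rows downward; lengths in mm; the calibration is good to about 2 mm. A picture is of the moment at which its call begins. camera_params takes no time and is no camera call.
- r.sign_off(): hands the job in; it is judged then, once.
The state is a dict: "clock": time; "qpos": joint angles; "qvel": joint speeds; "joint_efforts": joint torques, N m; "eef_pos": TCP position; "tcp_rot": TCP orientation; "contact_force": force on the tool from outside, world axes, zero at the start; "wrist_torque": the same for the moment, N m; "opening": opening from 0.0 (shut) to 1.0 (fully open); "grasp_force": force on a finger pad.
Only numpy, scipy, OpenCV 4.12 (cv2) and the standard library are available. Lean on these libraries where they do the work, as an engineer would, in place of code of your own. Each camera call takes 0.05 s, during which the arm holds its last target. There are 200 camera calls.

## Working session

There is one attempt and no reset: what is moved stays moved. The work goes in short steps, Python scripts to look and compute and a shell command to move; the robot and the scene stay as the last step left them, time stands still between calls to the robot, and variables do not carry over. Pictures are saved under pics/ and viewed, at most 10 in all, crops included, and the job is handed in when it is done.

```bash
mkdir -p pics; python3 - <<'E'
from rig import r
import cv2
for n in("scene","top"):
    cv2.imwrite(f"pics/{n}0.png",r.grab_frame(n)[:,:,::-1]); print(n,r.camera_params(n))
print(r.sense())
E
```

```text
scene {'fx': 413.78904707508866, 'fy': 413.78904707508866, 'cx': 279.703748451883, 'cy': 208.09882052365447, 'k1': -0.08559185351556868, 'rvec': array([ 1.62578826,  1.69938568, -0.89236751]), 'tvec': array([  35.41130706, -236.93382248, 1562.20060934])}
top {'fx': 443.23717267775356, 'fy': 443.23717267775356, 'cx': 276.4471982762965, 'cy': 213.78837265994326, 'k1': -0.13005678666725673, 'rvec': array([ 2.184289  , -2.16376221,  0.0844953 ]), 'tvec': array([  -6.60279466,  542.52981711, 1305.54978718])}
{'clock': 0.1, 'qpos': array([-1.28739208e+00,  3.53605501e-01,  1.63405826e+00,  2.14455860e-06,
        1.15524868e+00, -2.42733720e-03]), 'qvel': array([-2.51439776e-04, -2.29000612e-04,  3.81806781e-04,  9.74466737e-04,
        1.31917785e-03,  8.31216853e-05]), 'joint_efforts': array([ 3.52983607e-04, -6.06356335e+01, -3.42817247e+01,  4.89295337e-05,
        3.87731256e-03, -2.86722582e-05]), 'eef_pos': array([ 176.0797636 , -599.21205053,  224.62080549]), 'tcp_rot': array([-3.14027288e+00, -5.16444129e-06,  2.85830716e-01]), 'contact_force': array([-0.06556422,  0.01230451, -0.16269844]), 'wrist_torque': array([ 0.04725891, -0.06173268, -0.00011881]), 'grasp_force': 0.0, 'opening': 1.001781898248499}
```

View pics/scene0.png

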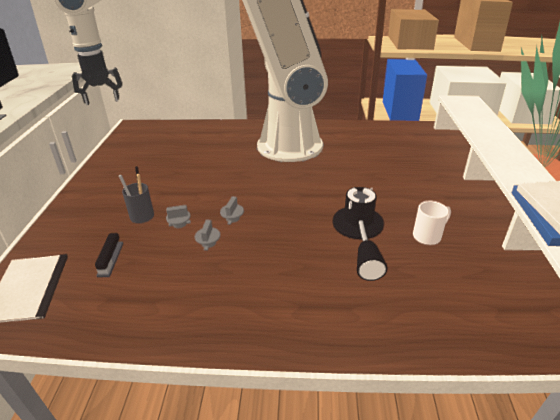

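View pics/top0.png

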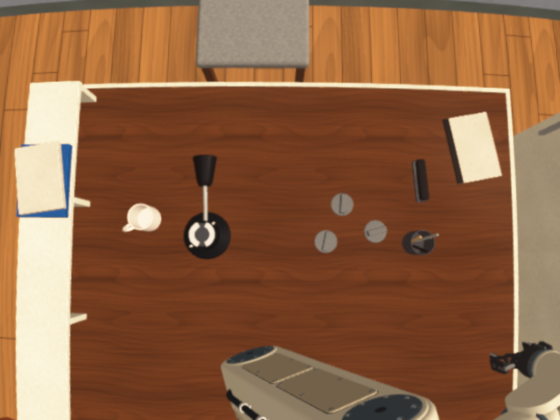

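Three look-alike caps: top (342,204), (326,241) and (375,231), which are scene (207,235), (232,209) and (178,215). The lamp well is at top (203,234) and scene (361,197). I'll enlarge both areas and compute distances from the base.

```bash
cat > h.py <<'E'
import numpy as np,cv2
from rig import r
from scipy.optimize import least_squares
def P(n):
    p=r.camera_params(n);K=np.array([[p['fx'],0,p['cx']],[0,p['fy'],p['cy']],[0,0,1]])
    return K,np.array([p['k1'],0,0,0,0]),np.array(p['rvec']),np.array(p['tvec'])
def proj(n,X):
    K,d,rv,t=P(n);return cv2.projectPoints(np.float64(X).reshape(-1,1,3),rv,t,K,d)[0][:,0]
def onz(n,uv,z):
    K,d,rv,t=P(n);x=cv2.undistortPoints(np.float64([[uv]]),K,d)[0,0];R=cv2.Rodrigues(rv)[0]
    c=-R.T@t;v=R.T@[x[0],x[1],1];return c+v*(z-c[2])/v[2]
def tri(a,b):
    f=lambda X:np.r_[proj('top',X)[0]-a,proj('scene',X)[0]-b]
    s=least_squares(f,[500,0,50.]);return s.x,s.fun
E
python3 - <<'E'
from h import *
for t,s in(((342,204),(207,235)),((326,241),(232,209)),((375,231),(178,215))):
    X=onz('top',t,50);print(X,np.hypot(*X[:2]),tri(t,s))
print(tri((203,234),(361,195)))
t=cv2.imread('pics/top0.png');s=cv2.imread('pics/scene0.png')
f=lambda im,x,y,w,h:cv2.resize(im[y:y+h,x:x+w],(400,300),interpolation=cv2.INTER_CUBIC)
a=np.vstack([np.hstack([f(t,310,190,80,60),f(t,173,200,66.67.__int__(),50)]),np.hstack([f(s,160,190,80,60),f(s,320,175,80,60)])])
cv2.imwrite('pics/crop1.png',a)
E
```

```text
[ 570.99604126 -194.66374527   50.        ] 603.2664857764316 (array([ 573.28831905, -197.12782784,   27.95289437]), array([-0.21106747,  0.03673558, -0.18811966, -0.00808891]))
[ 461.70116245 -147.43985867   50.        ] 484.67151281636734 (array([ 461.86671512, -147.41452678,   33.53128049]), array([-0.586596  ,  0.07862748, -0.56727251, -0.0127173 ]))
[ 492.09563279 -292.15004743   50.        ] 572.2846861689619 (array([ 492.87767782, -295.62949637,   32.06044061]), array([-0.12957555,  0.02823345, -0.12386807, -0.00897949]))
(array([477.00782958, 208.29816003,  97.4296336 ]), array([-1.0046037 , -0.06830957, -0.94327672,  0.09723172]))
```

View pics/crop1.png

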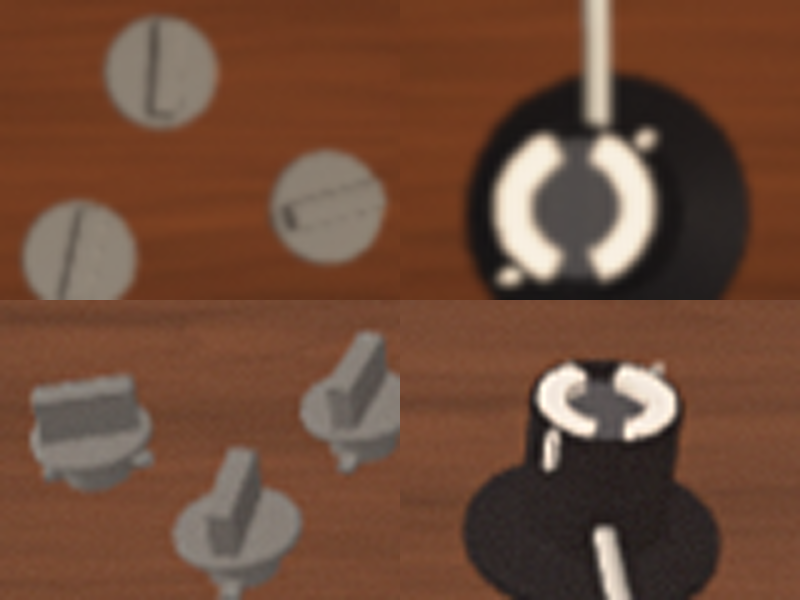

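The nearest to the base is the cap at top (326,241) / scene (232,209), 485 mm away against 572 and 603 mm. It has a spigot, lugs, flange and bar as described. Next I'll view finer crops of that cap and the well, for position and angle.

```bash
python3 - <<'E'
from h import *
t=cv2.imread('pics/top0.png');s=cv2.imread('pics/scene0.png')
f=lambda im,x,y:cv2.resize(im[y:y+30,x:x+40],(400,300),interpolation=cv2.INTER_CUBIC)
a=np.vstack([np.hstack([f(t,306,226),f(t,182,219)]),np.hstack([f(s,212,193),f(s,341,183)])])
cv2.imwrite('pics/crop2.png',a)
E
```

```text
(no output)
```

View pics/crop2.png

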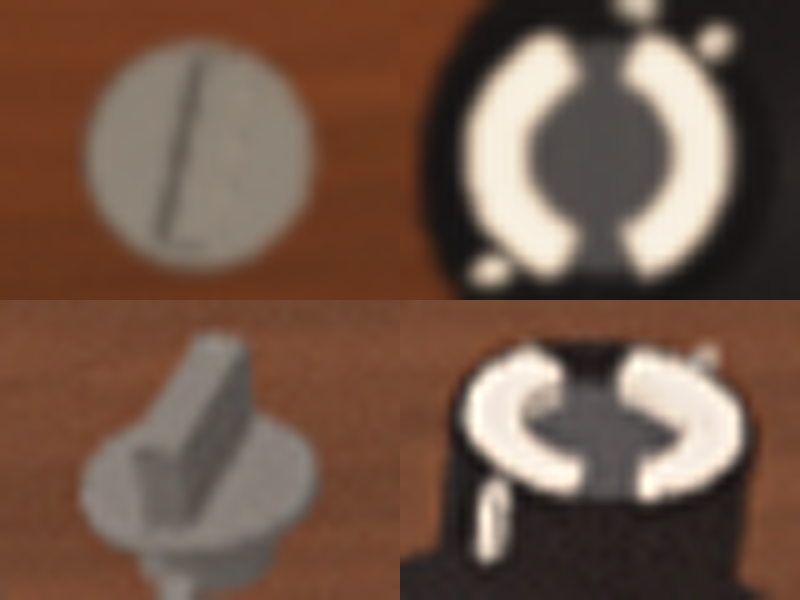

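```bash
python3 - <<'E'
from h import *
print('cap',tri((325.6,241.05),(231.45,210.5)))
print('well',tri((201.55,234.1),(360.9,194.85)))
o=lambda x0,y0,c:(x0+c[0]/10-.45,y0+c[1]/10-.45)
def ang(x0,y0,a,b,z):
    d=onz('top',o(x0,y0,b),z)-onz('top',o(x0,y0,a),z);return np.degrees(np.arctan2(d[1],d[0])),np.linalg.norm(d)
print('bar',ang(306,226,(160,238),(200,60),50))
print('notch',ang(182,219,(199,245),(201,70),98)); print('ribs',ang(182,219,(90,271),(315,43),98))
# wrist: overlays prediction check
C,_=tri((325.6,241.05),(231.45,210.5));W,_=tri((201.55,234.1),(360.9,194.85))
t=cv2.imread('pics/top0.png');s=cv2.imread('pics/scene0.png')
def ov(im,n,x,y,pl):
    c=cv2.resize(im[y:y+30,x:x+40],(400,300),interpolation=cv2.INTER_CUBIC)
    for q in pl:
        u=(proj(n,q)-[x,y]+.45)*10
        cv2.polylines(c,[np.int32(u)],False,(0,0,255),1)
    return c
k=np.linspace(0,2*np.pi,60)
circ=lambda X,rr,z:np.c_[X[0]+rr*np.cos(k),X[1]+rr*np.sin(k),0*k+z]
def box(X,yaw,z):
    cs=np.array([[28,8],[28,-8],[-28,-8],[-28,8],[28,8]]);R=np.array([[np.cos(yaw),-np.sin(yaw)],[np.sin(yaw),np.cos(yaw)]]);return np.c_[cs@R.T+X[:2],np.full(5,z)]
yb=np.radians(ang(306,226,(160,238),(200,60),50)[0]);
cp=[circ(C,34,28),box(C,yb,58),box(C,yb,28)]
yn=np.radians(ang(182,219,(90,271),(315,43),98)[0])+np.pi/4
wl=[circ(W,41,98),circ(W,22.5,98)]+[np.array([[W[0]+q*45*np.cos(yn-np.pi/4),W[1]+q*45*np.sin(yn-np.pi/4),z] for z in(76,98)]) for q in(1,-1)]+[np.array([[W[0]+q*np.cos(yn),W[1]+q*np.sin(yn),98] for q in(-41,41)])]
cv2.imwrite('pics/ov.png',np.vstack([np.hstack([ov(t,'top',306,226,cp),ov(t,'top',182,219,wl)]),np.hstack([ov(s,'scene',212,193,cp),ov(s,'scene',341,183,wl)])]))
E
```

```text
cap (array([ 462.03346527, -148.13969574,   28.32726217]), array([-0.1229188 ,  0.01648912, -0.11869736, -0.00265996]))
well (array([476.53206537, 210.05743523,  97.87852805]), array([-0.20148545, -0.01390842, -0.18924085,  0.01963509]))
bar (np.float64(-12.54808424134231), np.float64(53.415553726161754))
notch (np.float64(0.6101953069679925), np.float64(49.576413936906555))
ribs (np.float64(-43.89571928722584), np.float64(90.65476367719876))
```

View pics/ov.png

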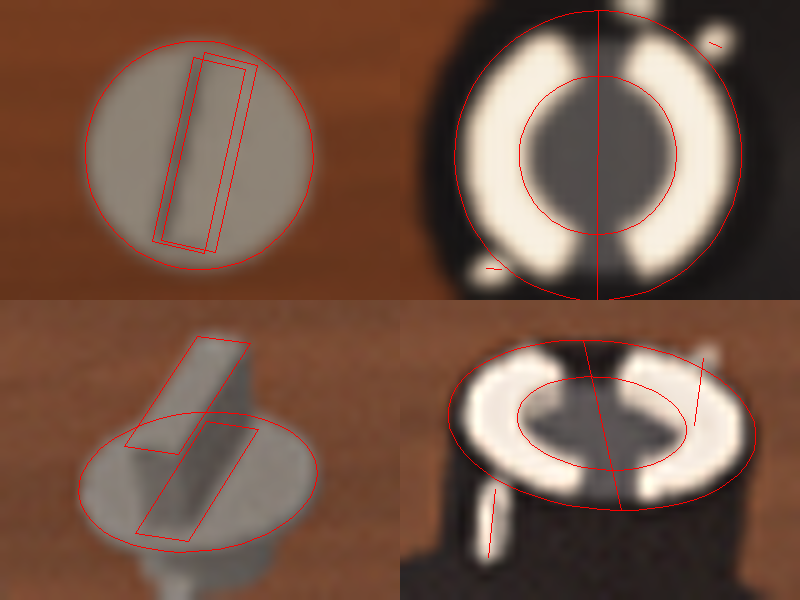

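The overlay fits both views: the cap is at (462,-148) with yaw -12.5°, and the well at (476.5,210), top 98 mm, with yaw about +0.9°. I'll use tool yaw 167.5° for the grasp, which keeps the last joint well inside its range for the twist.

```bash
python3 -m jog '[[[0,0,0],[0.0335,-0.0293,0.008],1],[[0,0,0],[0.0335,-0.0293,0.008],1],[[0,0,0],[0.0335,-0.0293,0.008],1],[[0,0,0],[0.0335,-0.0293,0.008],1],[[0,0,0],[0.0335,-0.0293,0.008],1],[[0,0,0],[0.0335,-0.0293,0.008],1],[[0,0,0],[0.0335,-0.0293,0.008],1],[[0,0,0],[0.0335,-0.0293,0.008],1],[[0,0,0],[0.0335,-0.0293,0.008],1],[[0,0,0],[0.0335,-0.0293,0.008],1],[[0,0,0],[0.0335,-0.0293,0.008],1],[[0,0,0],[0.0335,-0.0293,0.008],1]]'
python3 -m jog '[[[0,0,-0.147],[0,0,0],1],[[0,0,-0.147],[0,0,0],1],[[0,0,-0.147],[0,0,0],1],[[0,0,-0.147],[0,0,0],1],[[0,0,-0.147],[0,0,0],1],[[0,0,-0.147],[0,0,0],1],[[0,0,-0.147],[0,0,0],1],[[0,0,-0.147],[0,0,0],1],[[0,0,-0.147],[0,0,0],1],[[0,0,-0.147],[0,0,0],1],[[0,0,-0.147],[0,0,0],1],[[0,0,-0.147],[0,0,0],1]]'
python3 -m jog '[[[0,0,-0.147],[0,0,0],1],[[0,0,-0.147],[0,0,0],1],[[0,0,-0.147],[0,0,0],1],[[0,0,-0.147],[0,0,0],1],[[0,0,-0.147],[0,0,0],1],[[0,0,-0.139],[0,0,0],1],[[0,0,0],[0,0,0],1],[[0,0,0],[0,0,0],1]]'
python3 - <<'E'
from h import *
s=r.sense();print(s['clock'],s['qpos'],s['eef_pos'],s['tcp_rot'],np.degrees(s['tcp_rot'][2]))
E
```

```text
clock: 1.3
eef_pos: [463.3, -147.2, 128.9]
tcp_rot: [-3.142, 0.0, 0.286]
contact_force: [-0.7, -0.7, 0.4]
opening: 0.997
grasp_force: 0.0
clock: 2.5
eef_pos: [462.5, -148.9, 129.1]
tcp_rot: [-3.141, -0.0, 2.056]
contact_force: [-0.4, -0.7, -0.8]
opening: 1.002
grasp_force: 0.0
clock: 3.3
eef_pos: [462.6, -148.9, 129.1]
tcp_rot: [3.142, -0.0, 2.92]
contact_force: [0.5, -0.5, -0.1]
opening: 1.003
grasp_force: 0.0
3.3 [-3.14520449e-01  2.62628257e-01  2.01289283e+00  6.12789747e-06
  8.66425624e-01 -1.66343541e+00] [ 462.64413953 -148.92786488  129.13622326] [ 3.14155525e+00 -3.52104372e-04  2.91970733e+00] 167.28690726735624
```

```bash
python3 -m jog '[[[0,0,0],[0,0,0.025],1],[[0,0,0],[0,0,0.025],1],[[0,0,0],[0,0,0.021],1],[[0,0,0],[0,0,0],1],[[0,0,0],[0,0,0],-1],[[0,0,0],[0,0,0],-1],[[0,0,0],[0,0,0],-1],[[0,0,0],[0,0,0],-1],[[0,0,0],[0,0,0],-1],[[0,0,0],[0,0,0],-1],[[0,0,0],[0,0,0],-1],[[0,0,0],[0,0,0],-1]]' 60
```

```text
clock: 4.5
eef_pos: [462.8, -149.0, 58.3]
tcp_rot: [3.142, -0.0, 2.924]
contact_force: [0.2, 0.5, -0.4]
opening: 0.001
grasp_force: 0.0
```

```bash
python3 - <<'E'
from h import *
s=cv2.imwrite
t=r.grab_frame('top')[:,:,::-1];c=r.grab_frame('scene')[:,:,::-1]
f=lambda im,x,y:cv2.resize(im[y:y+90,x:x+90],(400,400),interpolation=cv2.INTER_CUBIC)
cv2.imwrite('pics/miss.png',np.hstack([f(t,285,190),f(c,180,150)]))
E
```

```text
(no output)
```

View pics/miss.png

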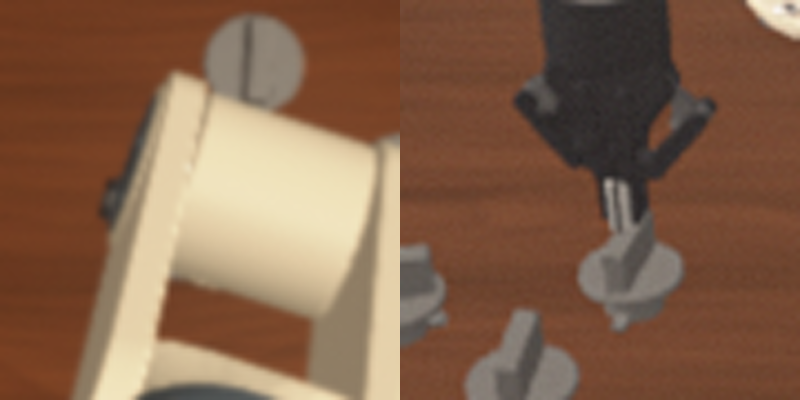

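The fingers shut without catching the bar. The cap has not moved (flange still at scene 232,211), and the fingertips show at about scene (230,202). I'll check where that puts them.

```bash
python3 - <<'E'
from h import *
print(r.sense()['eef_pos'],r.sense()['qpos'])
for p in((462.8,-149,33),(462.8,-149,58),(462.8,-149,112),(430,-149,33),(462,-148,58)):print(p,proj('scene',p))
print(onz('scene',(230,202.2),33))
c=r.grab_frame('scene')[:,:,::-1];cv2.imwrite('pics/m2.png',cv2.resize(c[130:220,180:300],(800,600),interpolation=cv2.INTER_CUBIC))
E
```

```text
[ 462.76272259 -148.96633081   58.25674844] [-3.14514189e-01  3.80054852e-01  2.05737782e+00 -5.79778147e-06
  7.04227079e-01 -1.66750807e+00]
(462.8, -149, 33) [[230.84883559 209.32148463]]
(462.8, -149, 58) [[230.06854158 202.10695638]]
(462.8, -149, 112) [[228.32470131 185.89616007]]
(430, -149, 33) [[232.53590466 202.72661284]]
(462, -148, 58) [[230.46346947 201.94981113]]
[ 427.52111259 -156.83655349   33.        ]
```

View pics/m2.png

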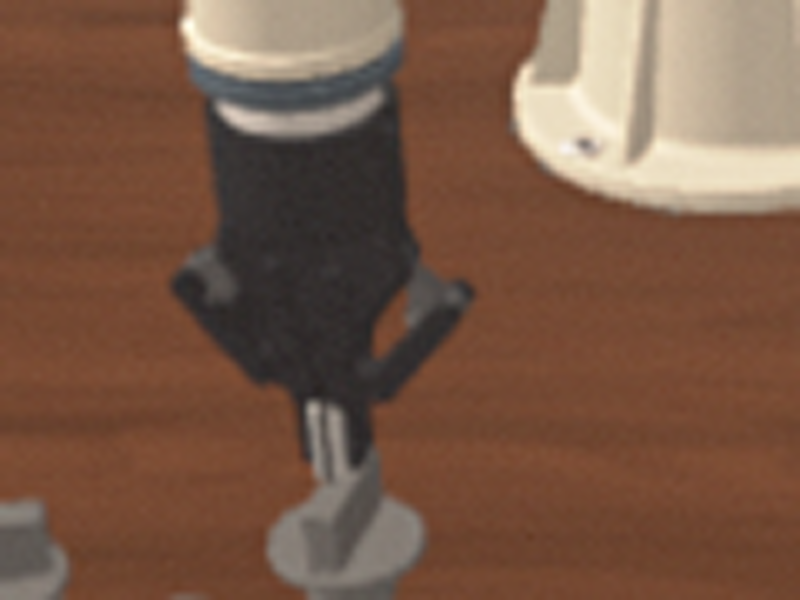

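```bash
python3 - <<'E'
from h import *
y=.2858;d=np.array([np.sin(y),-np.cos(y),0]);T=np.array([176.1,-599.2,224.6])
for z in(-25,-12,0,13):
    for n in('scene','top'):print(z,n,[proj(n,T+[0,0,z]+s*48*d)[0].round(1) for s in(1,-1)])
t=cv2.imread('pics/top0.png');s=cv2.imread('pics/scene0.png')
f=lambda im,x,y:cv2.resize(im[y:y+60,x:x+60],(400,400),interpolation=cv2.INTER_CUBIC)
cv2.imwrite('pics/g.png',np.hstack([f(s,65,55),f(t,485,330)]))
E
```

```text
-25 scene [array([ 90.1, 117.1]), array([119.7, 113.4])]
-25 top [array([516. , 342.2]), array([483.7, 353.5])]
-12 scene [array([ 89. , 113.4]), array([118.8, 109.7])]
-12 top [array([518.5, 343.1]), array([485.9, 354.6])]
0 scene [array([ 88.1, 109.9]), array([118. , 106.3])]
0 top [array([520.8, 343.9]), array([487.9, 355.6])]
13 scene [array([ 87. , 106.2]), array([117.1, 102.5])]
13 top [array([523.3, 344.9]), array([490.2, 356.7])]
```

View pics/g.png

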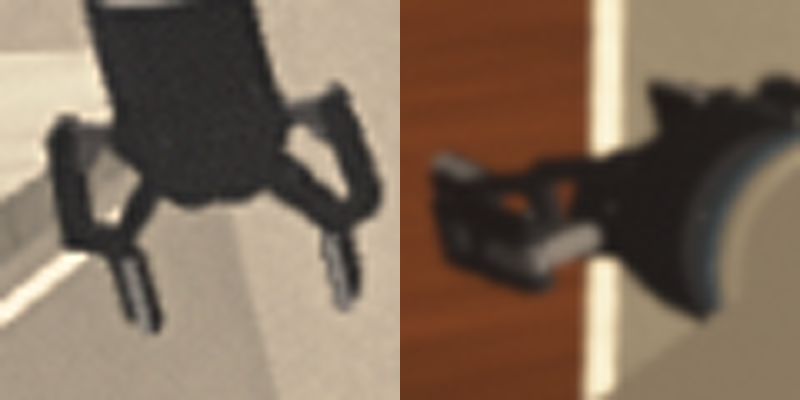

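Both start views put the open fingertips about 30 mm higher than stated. Here the shut tips are at z≈58, just above the bar top, so the tips sit at about the reported TCP. I'll open, go 24 mm lower and close again.

```bash
python3 -m jog '[[[0,0,0],[0,0,-0.01],1],[[0,0,0],[0,0,0],1],[[0,0,0],[0,0,0],1],[[0,0,0],[0,0,0],1],[[0,0,0],[0,0,0],1],[[0,0,0],[0,0,0],1],[[0,0,0],[0,0,0],1]]' 60
python3 -m jog '[[[0,0,0],[0,0,0.012],1],[[0,0,0],[0,0,0.011],1],[[0,0,0],[0,0,0.011],1],[[0,0,0],[0,0,0],1]]'
python3 -m jog '[[[0,0,0],[0,0,0],-1],[[0,0,0],[0,0,0],-1],[[0,0,0],[0,0,0],-1],[[0,0,0],[0,0,0],-1],[[0,0,0],[0,0,0],-1],[[0,0,0],[0,0,0],-1],[[0,0,0],[0,0,0],-1],[[0,0,0],[0,0,0],-1]]'
```

```text
clock: 5.35
eef_pos: [462.7, -148.9, 68.2]
tcp_rot: [3.142, -0.0, 2.924]
contact_force: [0.7, 0.7, 0.6]
opening: 0.999
grasp_force: 0.0
clock: 5.75
eef_pos: [461.3, -148.5, 32.3]
tcp_rot: [3.141, -0.003, 2.924]
contact_force: [0.8, 0.9, -0.4]
opening: 1.001
grasp_force: 0.0
clock: 6.55
eef_pos: [463.1, -149.1, 34.6]
tcp_rot: [-3.142, 0.001, 2.924]
contact_force: [-0.6, -0.1, 6.4]
opening: 0.168
grasp_force: 62.3
```

```bash
python3 -m jog '[[[0,0,0],[0,0,-0.02],-1],[[0,0,0],[0,0,-0.035],-1],[[0,0,0],[0,0,-0.035],-1],[[0,0,0],[0,0,-0.035],-1],[[0,0,-0.117],[0,0,0],-1],[[0,0,-0.117],[0,0,0],-1],[[0,0,0],[0,0,0],-1],[[0,0,0],[0,0,0],-1]]'
python3 -m jog '[[[0,0,0],[-0.0019,0.02,0],-1],[[0,0,0],[-0.0019,0.034,0],-1],[[0,0,0],[-0.0019,0.034,0],-1],[[0,0,0],[-0.0019,0.034,0],-1],[[0,0,0],[-0.0019,0.034,0],-1],[[0,0,0],[-0.0019,0.034,0],-1],[[0,0,0],[-0.0019,0.034,0],-1],[[0,0,0],[-0.0019,0.034,0],-1],[[0,0,0],[-0.0019,0.034,0],-1],[[0,0,0],[-0.0019,0.034,0],-1],[[0,0,0],[0,0.02,0],-1],[[0,0,0],[0,0.0,0],-1]]'
python3 -m jog '[[[0,0,0],[0,0,0],-1],[[0,0,0],[0,0.0,0],-1],[[0,0,0],[0,0.0,0],-1]]'
```

```text
clock: 7.35
eef_pos: [462.3, -148.8, 158.9]
tcp_rot: [3.141, -0.001, -3.129]
contact_force: [0.4, -0.5, -1.5]
opening: 0.172
grasp_force: 61.4
clock: 8.55
eef_pos: [475.9, 199.4, 158.8]
tcp_rot: [3.141, -0.001, -3.126]
contact_force: [-1.4, -0.4, -1.7]
opening: 0.172
grasp_force: 61.4
clock: 8.85
eef_pos: [476.1, 196.3, 159.1]
tcp_rot: [-3.141, -0.0, -3.127]
contact_force: [1.2, -0.2, -1.5]
opening: 0.166
grasp_force: 61.4
```

```bash
python3 -m jog '[[[0,0,0],[-0.001,0.0137,0],-1],[[0,0,0],[0,0,0],-1],[[0,0,0],[0,0,0],-1],[[0,0,0],[0,0,0],-1]]'
python3 - <<'E'
from h import *
t=r.grab_frame('top')[:,:,::-1];s=r.grab_frame('scene')[:,:,::-1]
p=r.sense()['eef_pos'];print(p)
cv2.imwrite('pics/s3.png',s);cv2.imwrite('pics/t3.png',t)
def ov(im,n,x,y,pl):
    c=cv2.resize(im[y:y+75,x:x+75],(400,600)if 0 else (400,400),interpolation=cv2.INTER_CUBIC)
    for q in pl: cv2.polylines(c,[np.int32((proj(n,q)-[x,y]+.4)*400/75)],False,(0,0,255),1)
    return c
k=np.linspace(0,2*np.pi,60);X=(476.5,210)
ci=lambda rr,z:np.c_[X[0]+rr*np.cos(k),X[1]+rr*np.sin(k),0*k+z]
h=124.3
pl=[ci(34,h+28),np.array([[X[0]+34,X[1],h+28],[X[0]-34,X[1],h+28]]),ci(19.5,h)]
cv2.imwrite('pics/ov3.png',np.hstack([ov(s,'scene',323,140,pl),ov(t,'top',165,195,pl)]))
E
```

```text
clock: 9.25
eef_pos: [476.9, 210.9, 159.2]
tcp_rot: [-3.141, -0.0, -3.125]
contact_force: [-0.4, -0.3, -2.4]
opening: 0.171
grasp_force: 61.5
[476.85172436 210.83599501 159.25561871]
```

View pics/ov3.png

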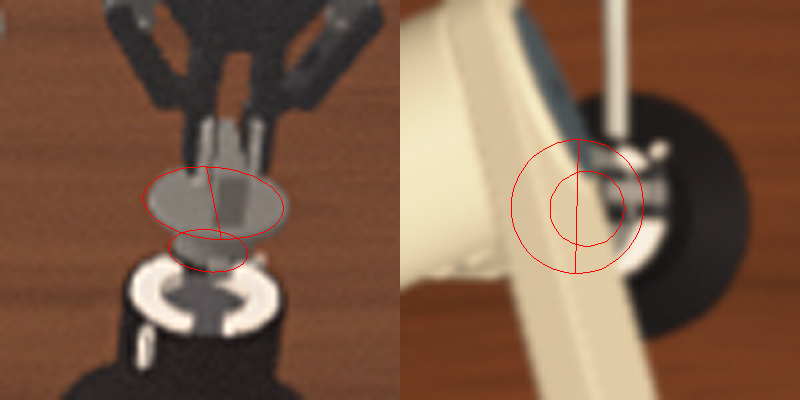

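The flange lies about 0.7 px right of the overlay. I'll measure that numerically and print the bar's grey levels to get its yaw.

```bash
python3 - <<'E'
from h import *
a=cv2.imread('pics/scene0.png').astype(int);b=cv2.imread('pics/s3.png').astype(int)
g=cv2.cvtColor(b.astype('uint8'),cv2.COLOR_BGR2GRAY)
sat=b.max(2)-b.min(2)
k=np.linspace(0,2*np.pi,400)
def ext(X,Y,h,row):
    P=np.vstack([proj('scene',np.c_[X+34*np.cos(k),Y+34*np.sin(k),0*k+z]) for z in(h+22,h+28)])
    H=cv2.convexHull(np.float32(P))[:,0];xs=[]
    for i in range(len(H)):
        p,q=H[i-1],H[i]
        if (p[1]-row)*(q[1]-row)<=0 and p[1]!=q[1]: xs.append(p[0]+(row-p[1])/(q[1]-p[1])*(q[0]-p[0]))
    return min(xs),max(xs)
obs=[]
for row in range(175,184):
    s=sat[row].astype(float);th=28 # flange grey low sat, wood high
    c=363
    l=c
    while s[l]<th:l-=1
    rr=c
    while s[rr]<th:rr+=1
    L=l+(s[l]-th)/(s[l]-s[l+1]);Rr=rr-(s[rr]-th)/(s[rr]-s[rr-1])
    obs.append((row,L,Rr));print(row,round(L,2),round(Rr,2),[round(v,2) for v in ext(476.5,210.5,124.3,row)])
f=lambda p:np.ravel([np.array(ext(p[0],p[1],124.3,o[0]))-o[1:] for o in obs[:7]])
s=least_squares(f,[476.5,210],diff_step=1e-3);print(s.x,s.fun.round(2))
print('sense',r.sense()['eef_pos'])
print(g[160:190,350:380])
E
```

```text
175 351.48 374.61 [np.float32(350.2), np.float32(374.09)]
176 350.83 375.58 [np.float32(349.81), np.float32(375.01)]
177 350.73 376.15 [np.float32(349.68), np.float32(375.62)]
178 350.76 376.41 [np.float32(349.59), np.float32(375.94)]
179 350.95 376.33 [np.float32(349.55), np.float32(375.98)]
180 351.59 376.24 [np.float32(349.76), np.float32(375.85)]
181 352.62 375.89 [np.float32(350.25), np.float32(375.72)]
182 353.77 375.21 [np.float32(351.04), np.float32(375.45)]
183 355.23 374.22 [np.float32(352.17), np.float32(374.85)]
[470.67882411 213.11394546] [-0.9   1.2  -0.35  0.8  -0.34  0.52 -0.38  0.25 -0.32  0.2  -0.42  0.16
 -0.6   0.18]
sense [476.85172436 210.83599501 159.25561871]
[[ 82  86  70  61  58  63  63  49  45  44  47  43  46  62  84  85  85  82
   67  53  50  46  49  46  47  46  45  57  64  55]
 [ 86  87  88  85  87  89  85  66  45  41  39  51  64  62  90  89  88  77
   58  47  58  57  43  44  46  57  74  84  81  81]
 [ 86  88  89  88  88  88  87  68  46  41  52  94 119  74 106 114 110  81
   53  62  90  91  56  38  53  74  84  85  84  84]
 [ 86  85  86  84  87  83  84  70
[... 2642 characters left out ...]
114 111 114 115 112 106
  104 102  95  89  86  87  79  81  82  81  82  83]
 [ 86  83  84  86  80  98 127 123 119 110 101 100  95  94  94  92  92  89
   88  88  85  81  84  84  83  81  84  84  82  84]
 [ 89  86  86  84  76  91 125 121 122 115 108 106 100  93  91  89  90  88
   87  84  84  87  84  84  86  84  84  88  86  85]
 [ 83  75  83 110 101  64  99 117 121 118 111 105 104  98  92  92  87  87
   86  81  95 123 113  88  87  87  86  87  87  89]
 [ 79 103 161 192 187 124  77  76  99 108 111 108 120 116 109 105  80  92
  100 103 130 165 144  90  82  88  87  84  84  86]
 [161 195 241 241 243 217 170  66  45  79  93  97 133 131 129 119 108 153
  182 176 171 142 123  85  83  85  86  87  87  86]]
```

```bash
python3 - <<'E'
from h import *
h=124.5
def pr(X,Y,yaw):
    c,s=np.cos(yaw),np.sin(yaw);R=np.array([[c,-s],[s,c]])
    q=[R@[28,v]+[X,Y] for v in(-8,8)]
    return np.array([proj('scene',[*p,h+z])[0] for z in(28,58) for p in q])
print(pr(476.5,210.5,0.015).round(2))
e=lambda X,Y,z,:proj('scene',[X,Y,z])[0]
print('px/mm x',e(486.5,210,150)-e(476.5,210,150),'y',e(476.5,220,150)-e(476.5,210,150),'z',e(476.5,210,160)-e(476.5,210,150))
# flange ellipse top plane h+28 & mask extents
k=np.linspace(0,2*np.pi,200);P=proj('scene',np.c_[476.5+34*np.cos(k),210.5+34*np.sin(k),0*k+h+28]);print(P.min(0),P.max(0))
P=proj('scene',np.c_[476.5+34*np.cos(k),210.5+34*np.sin(k),0*k+h+22]);print(P.min(0),P.max(0))
E
```

```text
[[361.06 183.17]
 [367.33 183.22]
 [362.18 173.06]
 [368.55 173.1 ]]
px/mm x [0.42209402 2.0198447 ] y [3.83711209 0.05565034] z [ 0.36544342 -3.28505141]
[349.72297076 170.83509969] [376.01014092 184.45517497]
[349.54584648 172.76575768] [375.74852864 186.44407964]
```

```bash
cat > fit.py <<'E'
from h import *
k=np.linspace(0,2*np.pi,400)
def hull(X,Y,h):
    P=np.vstack([proj('scene',np.c_[X+34*np.cos(k),Y+34*np.sin(k),0*k+z]) for z in(h+22,h+28)])
    return cv2.convexHull(np.float32(P))
def fit(im,X0,Y0,h,lower=(0.1,0.75)):
    # sample saturation along normals of predicted outline on left & right flanks, sub-pixel half-level crossings
    b=cv2.GaussianBlur(im,(0,0),.6).astype(float);sat=np.float32(b.max(2)-b.min(2))
    H0=hull(X0,Y0,h)[:,0];c=H0.mean(0);pts=[]
    for th in np.radians(np.r_[-25:61:4,119:206:4]):
        d=np.array([np.cos(th),np.sin(th)]);t=np.arange(5,20,.1)
        q=np.float32(c+t[:,None]*d);v=cv2.remap(sat,q[:,:1].copy(),q[:,1:].copy(),cv2.INTER_LINEAR)[:,0]
        dd=np.array([cv2.pointPolygonTest(H0,(float(x),float(y)),True) for x,y in q])
        m=abs(dd)<3.2;vv=v[m];lo,hi=vv[:8].mean(),vv[-8:].mean()
        if hi-lo<20:continue
        i=np.argmax(vv>(lo+hi)/2);pts.append(q[m][i])
    pts=np.float64(pts)
    f=lambda p:np.array([cv2.pointPolygonTest(hull(p[0],p[1],h),(float(x),float(y)),True) for x,y in pts])
    s=least_squares(f,[X0,Y0],diff_step=2e-3,loss='soft_l1',f_scale=.3)
    return s.x,len(pts),np.abs(s.fun).mean()
E
python3 - <<'E'
from fit import *
a=cv2.imread('pics/scene0.png');b=cv2.imread('pics/s3.png')
print('start',fit(a,462,-148,0))
for h in(122.5,124.5,126.5):print(h,fit(b,475,211.5,h))
m=cv2.imread('pics/m2.png');c=a.copy();c[130:220,180:300]=cv2.resize(m,(120,90),interpolation=cv2.INTER_AREA);print('miss',fit(c,462,-148,0))
E
```

```text
start (array([ 460.76567976, -147.70576165]), 44, np.float64(0.44239460657309304))Traceback (most recent call last):
  File "<stdin>", line 4, in <module>
  File "fit.py", line 19, in fit
    s=least_squares(f,[X0,Y0],diff_step=2e-3,loss='soft_l1',f_scale=.3)
    return func(*args, **kwargs)
    vector_fun = VectorFunction(
        fun_wrapped,
    ...<6 lines>...
        workers=workers
    )
    self._update_fun()
    ~~~~~~~~~~~~~~~~^^
    self.f = self.fun_wrapped(xp_copy(self.x))
             ~~~~~~~~~~~~~~~~^^^^^^^^^^^^^^^^^
    return np.atleast_1d(self.fun(x))
                         ~~~~~~~~^^^
    return self.f(x, *self.args, **self.kwargs)
           ~~~~~~^^^^^^^^^^^^^^^^^^^^^^^^^^^^^^
  File "fit.py", line 18, in <lambda>
    f=lambda p:np.array([cv2.pointPolygonTest(hull(p[0],p[1],h),(float(x),float(y)),True) for x,y in pts])
                                              ~~~~^^^^^^^^^^^^^
  File "fit.py", line 4, in hull
    P=np.vstack([proj('scene',np.c_[X+34*np.cos(k),Y+34*np.sin(k),0*k+z]) for z in(h+22,h+28)])
                 ~~~~^^^^^^^^^^^^^^^^^^^^^^^^^^^^^^^^^^^^^^^^^^^^^^^^^^^^
  File "h.py", line 8, in proj
    K,d,rv,t=P(n);return cv2.projectPoints(np.float64(X).reshape(-1,1,3),rv,t,K,d)[0][:,0]
             ~^^^
  File "h.py", line 5, in P
    p=r.camera_params(n);K=np.array([[p['fx'],0,p['cx']],[0,p['fy'],p['cy']],[0,0,1]])
ValueError: time passes only in moves, steps and waits
```

```bash
sed -i '1i import functools' h.py; sed -i 's/^def P(n)/@functools.cache\ndef P(n)/' h.py
python3 - <<'E'
from fit import *
a=cv2.imread('pics/scene0.png');b=cv2.imread('pics/s3.png')
for h in(122.5,124.5,126.5):print(h,fit(b,475,211.5,h))
m=cv2.imread('pics/m2.png');c=a.copy();c[130:220,180:300]=cv2.resize(m,(120,90),interpolation=cv2.INTER_AREA);print('miss',fit(c,462,-148,0))
E
```

```text
122.5 (array([470.31913863, 213.49100498]), 36, np.float64(0.2052995739142124))
124.5 (array([473.34797654, 212.93471675]), 37, np.float64(0.20632449953655632))
126.5 (array([476.79792754, 212.39588451]), 39, np.float64(0.24468639133782316))
miss (array([ 460.91929524, -147.78620434]), 44, np.float64(0.4370900238023683))
```

The first attempt did not move the cap. In the camera frame the held cap is about 2 mm short in x and 2 mm over in y relative to the well. I'll correct that and lower in small steps, watching the force.

```bash
python3 -m jog '[[[0,0,0],[-0.0015,-0.002,0.01],-1],[[0,0,0],[0,0,0.012],-1],[[0,0,0],[0,0,0.002],-1],[[0,0,0],[0,0,0],-1],[[0,0,0],[0,0,0],-1]]'
python3 -m jog '[[[0,0,0],[0,0,0.002],-1],[[0,0,0],[0,0,0.002],-1],[[0,0,0],[0,0,0],-1]]'
python3 -m jog '[[[0,0,0],[0,0,0.0015],-1],[[0,0,0],[0,0,0.0015],-1],[[0,0,0],[0,0,0],-1]]'
```

```text
clock: 9.85
eef_pos: [478.5, 209.0, 135.2]
tcp_rot: [-3.142, -0.0, -3.125]
contact_force: [0.2, -0.4, -1.0]
opening: 0.169
grasp_force: 61.4
clock: 10.15
eef_pos: [478.4, 209.0, 131.2]
tcp_rot: [-3.142, -0.0, -3.125]
contact_force: [0.1, 0.3, -2.2]
opening: 0.163
grasp_force: 61.4
clock: 10.45
eef_pos: [478.3, 209.0, 128.1]
tcp_rot: [-3.141, -0.0, -3.125]
contact_force: [0.6, -0.3, -0.7]
opening: 0.17
grasp_force: 61.4
```

```bash
python3 -m jog '[[[0,0,0],[0,0,0.002],-1],[[0,0,0],[0,0,0.002],-1],[[0,0,0],[0,0,0],-1]]'
python3 -m jog '[[[0,0,0],[0,0,0.002],-1],[[0,0,0],[0,0,0.002],-1],[[0,0,0],[0,0,0],-1],[[0,0,0],[0,0,0],-1]]'
python3 -m jog '[[[0,0,0],[0,0,0.0015],-1],[[0,0,0],[0,0,0.0015],-1],[[0,0,0],[0,0,0],-1],[[0,0,0],[0,0,0],-1],[[0,0,0],[0,0,0],-1]]'; python3 -c "
from rig import r;s=r.sense();print(s['contact_force'],s['wrist_torque'],s['eef_pos'])"
```

```text
clock: 10.75
eef_pos: [478.3, 208.9, 123.9]
tcp_rot: [-3.141, -0.001, -3.125]
contact_force: [0.4, -0.2, -2.1]
opening: 0.165
grasp_force: 61.4
clock: 11.15
eef_pos: [478.6, 209.1, 120.4]
tcp_rot: [3.142, 0.0, -3.125]
contact_force: [-0.0, -0.2, 1.1]
opening: 0.169
grasp_force: 61.8
clock: 11.65
eef_pos: [478.6, 209.1, 117.4]
tcp_rot: [3.142, 0.0, -3.125]
contact_force: [0.0, 0.7, 1.5]
opening: 0.166
grasp_force: 61.8
[0.0352511  0.69650694 1.53810183] [-0.0215957  -0.07549161 -0.03340755] [478.5541171  209.05128717 117.35316186]
```

The cap is in and on the plate: fz rose by about 3 N, and the underside is at about 83 mm. I'll press 2.5 mm further and twist clockwise in stages.

```bash
python3 -m jog '[[[0,0,0],[0,0,0.0013],-1],[[0,0,0],[0,0,0.0012],-1],[[0,0,0],[0,0,0],-1],[[0,0,0.06],[0,0,0],-1],[[0,0,0.06],[0,0,0],-1],[[0,0,0.06],[0,0,0],-1],[[0,0,0],[0,0,0],-1],[[0,0,0],[0,0,0],-1]]'
python3 -c "
from rig import r;s=r.sense();print(s['contact_force'],s['wrist_torque'],s['eef_pos'])"
python3 -m jog '[[[0,0,0.06],[0,0,0],-1],[[0,0,0.06],[0,0,0],-1],[[0,0,0.06],[0,0,0],-1],[[0,0,0.06],[0,0,0],-1],[[0,0,0.06],[0,0,0],-1],[[0,0,0],[0,0,0],-1],[[0,0,0],[0,0,0],-1]]'
python3 -c "
from rig import r;s=r.sense();print(s['contact_force'],s['wrist_torque'],s['eef_pos'])"
```

```text
clock: 12.45
eef_pos: [478.2, 208.8, 114.7]
tcp_rot: [-3.141, -0.001, 2.98]
contact_force: [-0.4, -1.3, 1.6]
opening: 0.168
grasp_force: 61.9
[-0.35967732 -1.34800355  1.61288354] [-0.34841723  0.14186743  0.03675559] [478.18922645 208.80334874 114.6757058 ]
clock: 13.15
eef_pos: [478.1, 208.3, 114.6]
tcp_rot: [-3.14, -0.0, 2.681]
contact_force: [-1.2, -4.3, 2.8]
opening: 0.17
grasp_force: 62.0
[-1.21982604 -4.34782736  2.81106672] [-1.11205969  0.0836425   0.10103381] [478.13201819 208.26964614 114.57955854]
```

```bash
python3 -m jog '[[[0,0,0.06],[-0.0004,-0.0008,0],-1],[[0,0,0.06],[0,0,0],-1],[[0,0,0.06],[0,0,0],-1],[[0,0,0.06],[0,0,0],-1],[[0,0,0.06],[0,0,0],-1],[[0,0,0.009],[0,0,0],-1],[[0,0,0],[0,0,0],-1],[[0,0,0],[0,0,0],-1],[[0,0,0],[0,0,0],-1]]'
python3 - <<'E'
from h import *
s=r.sense();print(s['contact_force'],s['wrist_torque'],s['eef_pos'],s['tcp_rot'])
c=r.grab_frame('scene')[:,:,::-1];cv2.imwrite('pics/s4.png',c)
t=r.grab_frame('top')[:,:,::-1]
x,y,w=335,165,50
v=cv2.resize(c[y:y+w,x:x+w],(400,400),interpolation=cv2.INTER_CUBIC)
W=np.array([476.5,210.06]);th=np.radians(.9-45);C,S=np.cos(th),np.sin(th);R=np.array([[C,-S],[S,C]])
v2=v.copy()
for q in([[28,8],[28,-8],[-28,-8],[-28,8],[28,8]],):
    for z in(108,138):
        P=np.c_[np.array(q)@R.T+W,[z]*5];cv2.polylines(v2,[np.int32((proj('scene',P)-[x,y]+.45)*8)],False,(0,0,255),1)
for g in(1,-1):
    P=np.array([[*(W+R@[g*45,0]),z] for z in(76,98)]);cv2.polylines(v2,[np.int32((proj('scene',P)-[x,y]+.45)*8)],False,(0,255,0),1)
cv2.imwrite('pics/fin.png',np.hstack([v,v2]))
E
```

```text
clock: 14.05
eef_pos: [477.9, 207.4, 114.5]
tcp_rot: [-3.14, 0.0, 2.372]
contact_force: [-1.0, -4.5, 2.2]
opening: 0.17
grasp_force: 62.0
[-0.96807883 -4.48322318  2.15321436] [-1.02399785  0.12354854  0.15421419] [477.94653918 207.43051193 114.5438003 ] [-3.13990994e+00  8.11609723e-05  2.37191637e+00]
```

View pics/fin.png

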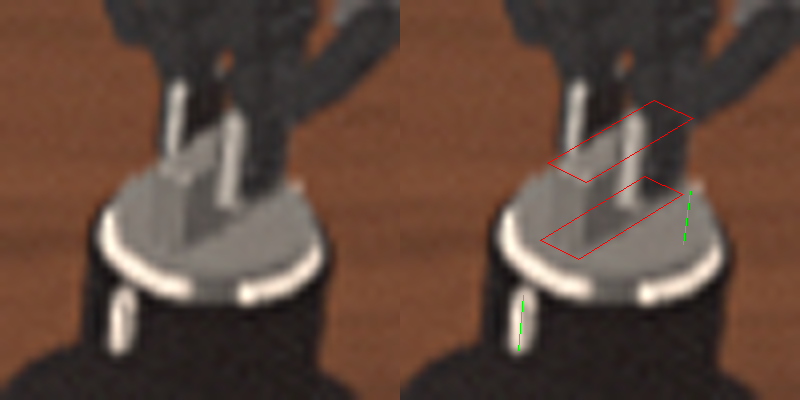

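The bar's near end sits at crop (150–185, 165–250), against the projected half-way outline at (146–182, 163–259). The cap is seated under the collar, and the bar lines up with the near rib at (122,320). The tool has turned 45°, its readings are steady, and the cap is still gripped, so I'm handing in.

```bash
python3 -c "
from rig import r
print(r.sign_off())"
```

```text
the job is handed in; nothing more can be done
None
```

I handed the job in at about 14 s, with the cap in the well, pressed down, turned 45° clockwise to the half-way ribs and still gripped there. The first grasp closed just above the bar without moving the cap. The judge's verdict was not shown.

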